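# Get the drill-bit case out from behind the jars

## Task

The black drill-bit case is stuck behind three jars on the shelf board. First move all three jars aside onto the green mat, then take the case out and lay it flat in the middle of the white tray, lined up lengthwise with the tray, and only after that put the jars back on the board, each standing wholly on the disc of its own lid's colour (they may not be on the right ones now). Keep the jars upright, set them down gently without dropping them, and leave the small amber bottle alone.

Things in the scene. Friction and masses are not known exactly. Their poses are not given: they have to be found in the camera images.
- jar_red: closed round screw-top jar, clear body with a white paper label and a red lid: straight-sided, 56 mm diameter, lid the same diameter, 100 mm tall, 0.18 to 0.35 kg. Origin: centre of its underside; z up.
- jar_yellow: closed round screw-top jar, clear body with a white paper label and a yellow lid: straight-sided, 56 mm diameter, lid the same diameter, 100 mm tall, 0.18 to 0.35 kg. Origin: centre of its underside; z up.
- jar_blue: closed round screw-top jar, clear body with a white paper label and a blue lid: straight-sided, 56 mm diameter, lid the same diameter, 100 mm tall, 0.18 to 0.35 kg. Origin: centre of its underside; z up.
- disc_red: flat red disc, 80 mm diameter, 3 mm thick, fixed on the 18 mm thick brown shelf board (its top 21 mm above the table); its rim shows around the jar that stands on it at the start. Origin: centre of its underside; z up. The three discs lie in one straight row along the board, 86 mm from centre to centre, in any order of colours; their y axes lie along the row and their x axes point towards the black case behind the row.
- disc_yellow: flat yellow disc, 80 mm diameter, 3 mm thick, fixed on the 18 mm thick brown shelf board (its top 21 mm above the table); its rim shows around the jar that stands on it at the start. Origin: centre of its underside; z up. The three discs lie in one straight row along the board, 86 mm from centre to centre, in any order of colours; their y axes lie along the row and their x axes point towards the black case behind the row.
- disc_blue: flat blue disc, 80 mm diameter, 3 mm thick, fixed on the 18 mm thick brown shelf board (its top 21 mm above the table); its rim shows around the jar that stands on it at the start. Origin: centre of its underside; z up. The three discs lie in one straight row along the board, 86 mm from centre to centre, in any order of colours; their y axes lie along the row and their x axes point towards the black case behind the row.
- case: flat black hard case (drill bits) with an orange stripe on top and two orange latches on its front: 160 mm long (its y axis), 46 mm wide (x), 34 mm high, 0.3 kg; at the start it lies on the shelf board (18 mm above the table) close behind the row of jars, lengthwise along the row. Origin: centre of its underside; z up.
- side_mat: plain green square mat, 210 x 210 mm, 4 mm thick, fixed flat on the table, empty at the start: the place to park the jars. Origin: centre of its underside; x and y along its edges, z up.
- tray: shallow white tray, 230 mm long (its y axis), 170 mm wide (x), 16 mm high, walls 5 mm, inner floor 5 mm above the table, fixed and empty at the start. Origin: centre of its underside; z up.
- amber_bottle: small amber glass bottle with a white cap, 38 mm diameter, 74 mm tall, standing loose at one rear corner of the shelf board, beyond an end of the case; to be left alone. A low green-lidded tin stands at the other rear corner. Origin: centre of its underside; z up.
There are look-alikes about, which are no part of the job. What is shaped like the jar_blue but turquoise is not meant.

How it is judged:
By the outcome, as a careful person would: the job done as asked, in the order asked, and still so for the second after the job is handed in, with the robot touching nothing.
It also fails if it takes over 134 s, if anything falls off the work surface, if the arm or the gripper's body presses on something with over 40 N, if the wrist force passes 120 N, or if a joint passes its speed limit or range.

## Robot

A 6-joint arm with a two-finger parallel gripper is mounted at the origin on the work surface. World frame = base frame: x ahead of the robot, y to its left, z up, the work surface at z = 0. Lengths are in m, angles in rad, forces in N, time in s.
With the tool pointing down it reaches from about 0.275 to 0.825 m from the base axis. Payload 4.9 kg.
Tool frame: the origin (TCP) lies on the centre line of the jaws, within the pads' length; the fingertips stand 8 mm ahead of it and the grasp point (between the pads) lies 11 mm behind it; x points along the fingers, z is the direction in which the jaws open and shut, and the axes are right-handed (so a half turn about x gives the same grasp; the last joint's range is limited). The gripper opens to 85 mm and grips with 20 to 120 N. Pads are 22 mm wide; open, the fingers measure 114 mm over their backs; the gripper's body (76 mm by 85 mm) begins 54 mm behind the grasp point. The pads swing forward as they close: fully open they stand 13 mm farther back than shut.
Start: joints at [-1.398, 0.326, -0.193, 1.052, 0, 1.437], TCP at [0.166, -0.524, 0.239] pointing down, gripper open.
Joint ranges: [-2.65, 2.65], [-0.97, 1.79], [-1.3, 1.35], [-1.93, 2.1], [-1.47, 1.37], [-3.14, 3.14]. Speed limits (rad/s): [2.57, 2.57, 3.14, 3.14, 3.14, 3.14].

## Interface

Orientations are given as a 3x3 rotation matrix whose columns are the frame's x, y, z axes.
In Python, from plant import * gives the robot as it stands.
- The arm moves only by the tool servo_tool, never from a script. Its argument "moves" is one flat list of numbers, 4 for each row, row after row: the shift along the tool's x, y, z in cm, then the turn about the tool's x in degrees. In form: [x, y, z, yaw, x, y, z, yaw, ...]. A call has exactly 5 rows; each row is the pose to reach, as a shift and turn from the pose commanded when the call began, along the tool's axes at that moment; what a row does not reach only later rows make up. A row lasts 1/10 s, in which the tool goes at most 50 mm and 8.59 degrees, less where a joint would pass 70% of its speed; a pose out of reach is approached as far as the arm can. A call with a gripper value outside its range is refused whole. "hand" is the finger opening in cm, from 0 to 8.54, set as the call begins (left out, the last holds). The fingers move at their own pace and stop on an object; the grip force is fixed at half the most. Time passes only in rows, so rows that repeat a pose let the fingers close, or fill a call up. It gives the time, the measured TCP pose, the force and the opening at its end, in the units of the state.
- get_obs(): the state, without advancing time (a new reading comes with each control period).
- grab_frame(name): name is "side" or "top" or "wrist"; returns the picture (480x640x3 uint8, blue, green, red); there is no depth.
- camera_info(name): a dict with "fx", "fy", "cx", "cy" (pixels), "cam_to_world" (4x4, takes a point from camera to world coordinates). Camera axes: x right, y up, looking along -z (the intrinsics and any distortion apply to the point x, -y, -z); pixel columns grow to the right and rows downward; lengths in m; the calibration is good to about 2 mm. A picture is of the moment at which its call begins: read the wrist's pose just before it. camera_info takes no time and is no camera call; for the wrist camera it gives the pose at the moment of the call.
- close_job(): hands the job in, once; it reports no verdict.
The state is a dict: "clock": time; "q": joint angles; "joint_velocities": joint speeds; "effort": joint torques, N m; "tcp_pos": TCP position; "orientation": TCP orientation; "contact_force": force on the tool from outside, world axes, zero at the start; "torque": the same for the moment, N m; "finger_gap": finger opening in m.
Only numpy, scipy, OpenCV 4.12 (cv2) and the standard library are available. Lean on these libraries where they do the work, as an engineer would, in place of code of your own. Each camera call takes 0.05 s, during which the arm holds its last target. There are 200 camera calls.

## Working session

There is one attempt and no reset: what is moved stays moved. The work goes in short steps, Python scripts to look and compute and a tool call to move; the robot and the scene stay as the last step left them, time stands still between calls to the robot, and variables do not carry over. Pictures are saved under pics/ and viewed, about 12 in all and at most 16, crops included, and the job is handed in when it is done.

Besides the shell and the picture viewer there is one more tool, called after "Call:" as a command line: name --argument value ..., lists and objects as JSON in quotes. servo_tool: Moves the arm, as the interface text tells. Its arguments: {"type":"object","properties":{"moves":{"type":"array","items":{"type":"number"}},"hand":{"type":"number"}},"required":["moves"]}

```bash
ls; mkdir -p pics; python3 - <<'E'
from plant import *
import cv2,numpy as np
o=get_obs();print(o['clock'],o['tcp_pos'],o['orientation'],o['finger_gap'])
for n in ('top','side','wrist'):
    cv2.imwrite(f'pics/a_{n}.png',grab_frame(n)); c=camera_info(n);print(n,c)
E
```

```text
pics
0.0 [ 0.16601082 -0.52374573  0.23852517] [[-3.04769600e-04  9.53312054e-01  3.01986813e-01]
 [ 1.69190607e-03  3.01986886e-01 -9.53310578e-01]
 [-9.99998522e-01  2.20393240e-04 -1.70495088e-03]] 0.08544563896487889
top {'fx': 537.8066121847587, 'fy': 537.8066121847587, 'cx': 327.475331234852, 'cy': 230.36980741927042, 'cam_to_world': array([[-0.01575847,  0.99838455, -0.05458896,  0.46267006],
       [-0.99986166, -0.01544409,  0.00617614,  0.01875749],
       [ 0.00532309,  0.05467874,  0.99848981,  1.11143001],
       [ 0.        ,  0.        ,  0.        ,  1.        ]])}
side {'fx': 596.0381596891226, 'fy': 596.0381596891226, 'cx': 324.90042621839115, 'cy': 235.91286182114433, 'cam_to_world': array([[-0.95705257,  0.17931499, -0.22780806,  0.20535048],
       [-0.28963216, -0.62603682,  0.72401044,  0.91494799],
       [-0.01279031,  0.75889659,  0.65108554,  0.84794047],
       [ 0.        ,  0.        ,  0.        ,  1.        ]])}
wrist {'fx': 380.03269990399053, 'fy': 380.03269990399053, 'cx': 317.1495635859551, 'cy': 235.02334017859897, 'cam_to_world': array([[ 0.30150644,  0.91384834,  0.2719836 ,  0.23523472],
       [-0.95346356,  0.28929485,  0.08494552, -0.50205683],
       [-0.00105614, -0.28493807,  0.95854535,  0.37465135],
       [ 0.        ,  0.        ,  0.        ,  1.        ]])}
```

View pics/a_top.png

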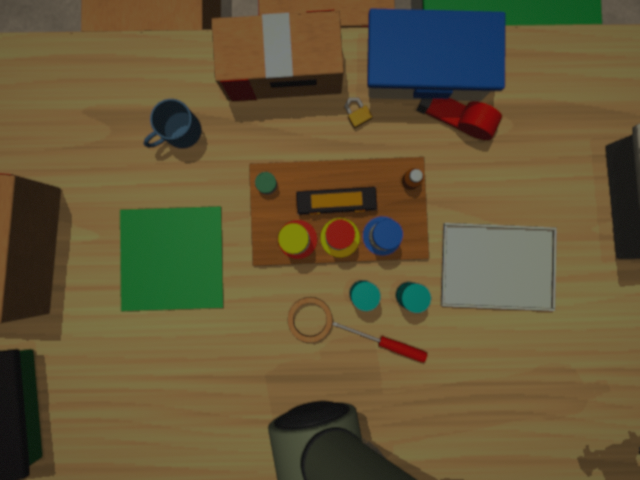

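View pics/a_side.png

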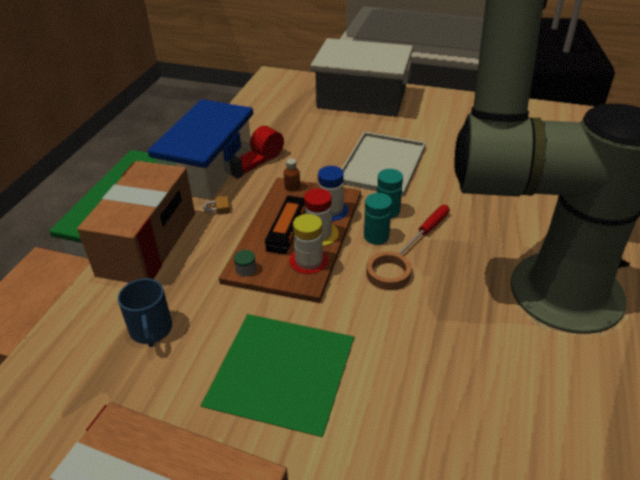

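The top view, with +x up and +y left, shows these things:
- Yellow lid at (294,239), on the red disc.
- Red lid at (340,235), on the yellow disc.
- Blue lid at (383,236), on the blue disc.
- Case at (336,200), mat at (172,259) and tray at (499,268).

Look-alikes:
- Turquoise jars at (366,297) and (414,297), which I rule out by colour and by not standing on a disc.
- Blue mug, blue box, red tape thing and green tin.

Next I measure positions and make a close crop to check the choice.

```bash
cat > h.py <<'E'
from plant import *
import cv2,numpy as np
def ray(c,u,v,z):
    T=c['cam_to_world'];d=T[:3,:3]@np.array([(u-c['cx'])/c['fx'],-(v-c['cy'])/c['fy'],-1]);p=T[:3,3]
    return p+d*(z-p[2])/d[2]
def proj(c,P):
    T=c['cam_to_world'];p=T[:3,:3].T@(np.array(P)-T[:3,3]);return c['cx']+c['fx']*p[0]/-p[2],c['cy']-c['fy']*p[1]/-p[2]
RNG=dict(red=[((0,120,60),(6,255,255)),((174,120,60),(180,255,255))],yellow=[((22,130,80),(33,255,255))],blue=[((105,130,50),(125,255,255))],
 orange=[((8,200,120),(21,255,255))],green=[((50,120,40),(75,255,255))],white=[((0,0,90),(180,60,255))],black=[((0,0,0),(180,255,45))])
def mask(im,col,box):
    h=cv2.cvtColor(cv2.GaussianBlur(im,(3,3),0),cv2.COLOR_BGR2HSV);m=np.zeros(h.shape[:2],np.uint8)
    for a,b in RNG[col]: m|=cv2.inRange(h,a,b)
    k=np.zeros_like(m);x0,y0,x1,y1=box;k[y0:y1,x0:x1]=m[y0:y1,x0:x1];return k
def big(m): return max(cv2.findContours(m,cv2.RETR_EXTERNAL,cv2.CHAIN_APPROX_NONE)[0],key=cv2.contourArea)
def rect(c,cnt,z):
    w=np.array([ray(c,*p,z)[:2] for p in cnt[:,0]],np.float32);return cv2.minAreaRect(w)
E
python3 - <<'E'
from h import *
im=cv2.imread('pics/a_top.png');c=camera_info('top')
print('mat',rect(c,big(mask(im,'green',(100,190,240,330))),.004))
print('tray',rect(c,big(mask(im,'white',(430,210,570,325))),.016))
print('stripe',rect(c,big(mask(im,'orange',(295,180,380,215))),.052))
b=mask(im,'black',(290,180,385,216));print('case',rect(c,big(b),.052))
for n,bx in dict(yellow=(278,220,308,258),red=(327,218,355,250),blue=(368,215,402,255)).items():
    m=mask(im,n,bx)
    k=cv2.morphologyEx(m,cv2.MORPH_OPEN,cv2.getStructuringElement(cv2.MORPH_ELLIPSE,(9,9)))
    (u,v),r=cv2.minEnclosingCircle(big(k));print('lid',n,(u,v,r),ray(c,u,v,.121),'r exp',.028*537.8/.99)
for n,bx in dict(red=(275,210,322,265),yellow=(312,212,366,262),blue=(360,210,408,262)).items():
    m=mask(im,n,bx);h=cv2.convexHull(np.vstack(cv2.findContours(m,0,1)[0]));r=cv2.boundingRect(h);print('disc',n,r,[ray(c,*p,.021)[:2].round(3) for p in [(r[0],r[1]),(r[0]+r[2],r[1]+r[3])]])
cv2.imwrite('pics/b.png',cv2.resize(im[150:320,235:445],None,fx=3.5,fy=3.5,interpolation=cv2.INTER_CUBIC))
E
```

```text
mat ((0.47106701135635376, 0.3341640830039978), (0.20698043704032898, 0.20716466009616852), 1.0072035789489746)
tray ((0.4437534213066101, -0.33554476499557495), (0.22975383698940277, 0.16849979758262634), 86.677490234375)
stripe ((0.5814354419708252, -0.006462253630161285), (0.020342322066426277, 0.0938587412238121), 2.7188451290130615)
case ((0.579255223274231, -0.006011635065078735), (0.04535645619034767, 0.15499015152454376), 2.3589675426483154)
lid yellow (292.7322998046875, 238.6234130859375, 15.440853118896484) [0.50258257 0.07686848 0.121     ] r exp 15.21050505050505
lid red (339.5, 234.5, 13.729630470275879) [ 0.50884957 -0.00941783  0.121     ] r exp 15.21050505050505
lid blue (384.0, 234.5, 17.923547744750977) [ 0.50757637 -0.09150597  0.121     ] r exp 15.21050505050505
disc red (288, 220, 29, 39) [array([0.545, 0.092]), array([0.465, 0.034])]
disc yellow (320, 218, 40, 39) [array([0.548, 0.027]), array([ 0.467, -0.053])]
disc blue (364, 218, 38, 36) [array([ 0.546, -0.063]), array([ 0.472, -0.138])]
```

View pics/b.png

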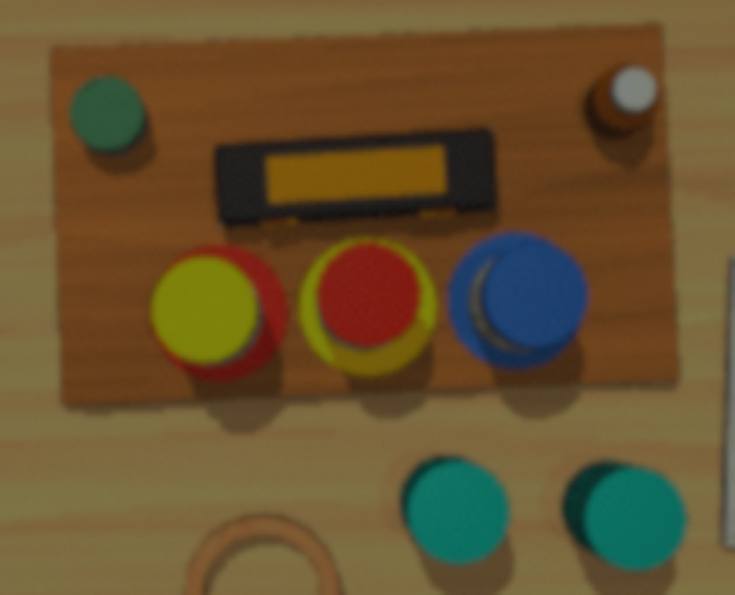

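The crop confirms the choice. The lids sit at about (293,239), (340,235) and (388,235), and the discs run red, yellow, blue from left to right. Moving now.

Call:
servo_tool --moves '[0, 2.9, -2.7, -8, 0, 5.8, -5.4, -16, 0, 8.7, -8.1, -24, 0, 11.6, -10.8, -32, 0, 14.5, -13.5, -40]' --hand 8.5

```text
clock: 0.65
tcp_pos: [0.264, -0.3503, 0.2391]
orientation: [[0.0, 0.532, 0.847], [0.0, 0.847, -0.532], [-1.0, 0.0, -0.0]]
contact_force: [-0.1, 0.5, 0.2]
finger_gap: 0.0849
```

Call:
servo_tool --moves '[0, 0, 0, -8, 0, 0, 0, -16, 0, 0, 0, -24, 0, 0, 0, -32, 0, 0, 0, -32.4]'

```text
clock: 1.15
tcp_pos: [0.2635, -0.3516, 0.2391]
orientation: [[-0.0, 0.0, 1.0], [0.0, 1.0, -0.0], [-1.0, 0.0, -0.0]]
contact_force: [-0.1, -0.1, 1.0]
finger_gap: 0.0849
```

```bash
cat >> h.py <<'E'
def go(P,yaw=None):
    "shift (cm, tool axes) and turn (deg) from the present pose to TCP P with jaw direction at yaw deg"
    o=get_obs();R=np.array(o['orientation']);y=np.degrees(np.arctan2(R[1,2],R[0,2]))
    return (R.T@(np.array(P)-o['tcp_pos'])*100).round(2), None if yaw is None else round(y-yaw,2)
E
python3 - <<'E'
from h import *
c=camera_info('top')
for n,p in dict(y=(293.3,238.6),r=(340.4,234.6),b=(388.1,234.6)).items(): print(n,ray(c,*p,.121).round(4))
for n,p in dict(R=(297.9,239.4),Y=(340.1,237.4),B=(382.4,235.7)).items(): print(n,ray(c,*p,.021).round(4))
o=get_obs();print(o['clock'],o['tcp_pos'],np.array(o['orientation']).round(4),go([.503,.076,.2],0))
E
```

```text
y [0.5026 0.0758 0.121 ]
r [ 0.5086 -0.0111  0.121 ]
b [ 0.5073 -0.0991  0.121 ]
R [0.5049 0.0723 0.021 ]
Y [ 0.5076 -0.0134  0.021 ]
B [ 0.5097 -0.0993  0.021 ]
1.15 [ 0.26354011 -0.35160866  0.23912138] [[-2.e-04  1.e-04  1.e+00]
 [ 4.e-04  1.e+00 -1.e-04]
 [-1.e+00  4.e-04 -2.e-04]] (array([ 3.92, 42.76, 23.94]), np.float64(-0.01))
```

Call:
servo_tool --moves '[0, 4.3, 2.4, 0, 0, 8.6, 4.8, 0, 0, 12.9, 7.2, 0, 0, 17.2, 9.6, 0, 0, 21.5, 12, 0]'

```text
clock: 1.65
tcp_pos: [0.3842, -0.1352, 0.2394]
orientation: [[0.0, 0.004, 1.0], [-0.0, 1.0, -0.004], [-1.0, -0.0, 0.0]]
contact_force: [0.6, -0.2, 0.7]
finger_gap: 0.0849
```

Call:
servo_tool --moves '[1, 4.3, 2.4, 0, 2, 8.6, 4.8, 0, 3, 12.9, 7.2, 0, 4, 17.2, 9.6, 0, 4, 21.3, 11.9, 0]'

```text
clock: 2.15
tcp_pos: [0.5025, 0.0781, 0.1979]
orientation: [[-0.002, 0.003, 1.0], [-0.0, 1.0, -0.003], [-1.0, -0.0, -0.002]]
contact_force: [0.7, -0.8, 0.1]
finger_gap: 0.0852
```

Call:
servo_tool --moves '[0, 0, 0, 0, 0, 0, 0, 0, 0, 0, 0, 0, 0, 0, 0, 0, 0, 0, 0, 0]'

```text
clock: 2.65
tcp_pos: [0.5025, 0.0748, 0.1995]
orientation: [[0.0, 0.003, 1.0], [-0.0, 1.0, -0.003], [-1.0, -0.0, 0.0]]
contact_force: [-0.2, 0.2, -0.1]
finger_gap: 0.085
```

```bash
python3 - <<'E'
from h import *
c=camera_info('wrist');im=grab_frame('wrist');cv2.imwrite('pics/w1.png',im)
print(go([.503,.076,.09],0))
for n,p in dict(y=(.5026,.0758,.121),r=(.5086,-.0111,.121),b=(.5073,-.0991,.121),R=(.5049,.0723,.021),Y=(.5076,-.0134,.021)).items(): print(n,proj(c,p))
E
```

```text
(array([10.96,  0.1 ,  0.04]), np.float64(-0.16))
y (np.float64(317.40740654836367), np.float64(247.66737339371446))
r (np.float64(326.93465037178646), np.float64(372.5364224421048))
b (np.float64(324.68063687978673), np.float64(476.1343250469715))
R (np.float64(319.9833444862713), np.float64(214.19514226709225))
Y (np.float64(323.067961581978), np.float64(305.5041453829082))
```

View pics/w1.png

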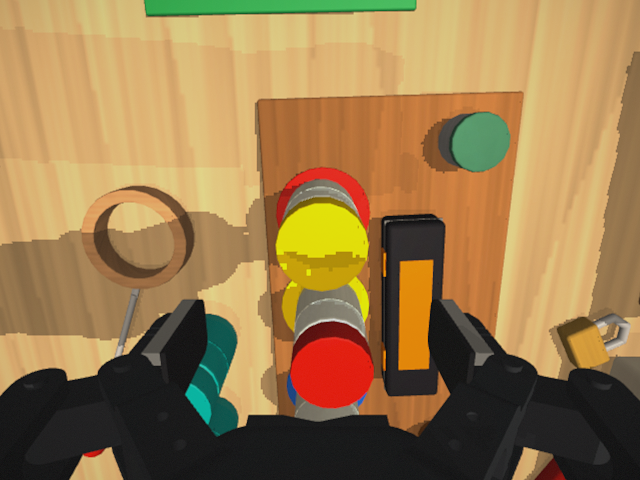

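The wrist view shows the yellow lid at (322,246), where I predicted (317,248), so it is about 3 mm farther in x. That is fine for the jaws. Grasping now.

Call:
servo_tool --moves '[3, 0.1, 0.2, 0, 6, 0.1, 0.2, 0, 9, 0.1, 0.2, 0, 10.9, 0.1, 0.2, 0, 10.9, 0.1, 0.2, 0]'

```text
clock: 3.2
tcp_pos: [0.5024, 0.0764, 0.088]
orientation: [[-0.005, 0.002, 1.0], [-0.0, 1.0, -0.002], [-1.0, -0.0, -0.005]]
contact_force: [-0.6, 0.5, 0.2]
finger_gap: 0.0847
```

Call:
servo_tool --moves '[0, 0, 0, 0, 0, 0, 0, 0, 0, 0, 0, 0, 0, 0, 0, 0, 0, 0, 0, 0]' --hand 4.8

```text
clock: 3.7
tcp_pos: [0.5058, 0.0769, 0.092]
orientation: [[0.003, 0.0, 1.0], [-0.0, 1.0, -0.0], [-1.0, -0.0, 0.003]]
contact_force: [-3.5, -0.3, 7.8]
finger_gap: 0.0548
```

Call:
servo_tool --moves '[0, 0, 0, 0, 0, 0, 0, 0, 0, 0, 0, 0, 0, 0, 0, 0, 0, 0, 0, 0]'

```text
clock: 4.2
tcp_pos: [0.5058, 0.0769, 0.092]
orientation: [[0.003, 0.001, 1.0], [-0.0, 1.0, -0.001], [-1.0, -0.0, 0.003]]
contact_force: [-1.7, -0.5, 6.1]
finger_gap: 0.0549
```

Call:
servo_tool --moves '[-1, 0, 0, 0, -2.5, 0, 0, 0, -4, 1, 0, 0, -5, 3, 0, 0, -5, 6, 0, 0]'

```text
clock: 4.7
tcp_pos: [0.5061, 0.1369, 0.1426]
orientation: [[0.003, 0.003, 1.0], [0.0, 1.0, -0.003], [-1.0, 0.0, 0.003]]
contact_force: [0.2, -0.3, -4.2]
finger_gap: 0.055
```

Call:
servo_tool --moves '[0, 3.5, -0.7, 0, 0, 7, -1.4, 0, 0, 10.5, -2.1, 0, 0, 14, -2.8, 0, 0, 17.5, -3.5, 0]'

```text
clock: 5.2
tcp_pos: [0.4693, 0.3135, 0.1409]
orientation: [[0.0, 0.0, 1.0], [0.0, 1.0, -0.0], [-1.0, 0.0, 0.0]]
contact_force: [0.1, -0.2, -3.8]
finger_gap: 0.0546
```

Call:
servo_tool --moves '[0, 3.5, 0, 0, 0, 6.5, 0, 0, 0, 8.3, 0, 0, 0, 8.8, 0, 0, 0, 8.8, 0, 0]'

```text
clock: 5.7
tcp_pos: [0.4695, 0.4003, 0.1403]
orientation: [[-0.0, -0.001, 1.0], [-0.001, 1.0, 0.001], [-1.0, -0.001, -0.0]]
contact_force: [-0.1, -0.3, -4.0]
finger_gap: 0.0548
```

Call:
servo_tool --moves '[1, 0, 0, 0, 2.5, 0, 0, 0, 4, 0, 0, 0, 5, 0, 0, 0, 5.2, 0, 0, 0]'

```text
clock: 6.2
tcp_pos: [0.469, 0.3984, 0.0865]
orientation: [[-0.003, 0.002, 1.0], [-0.002, 1.0, -0.002], [-1.0, -0.002, -0.003]]
contact_force: [-0.6, -0.1, -3.2]
finger_gap: 0.055
```

```bash
python3 - <<'E'
from h import *
o=get_obs();print(o['clock'],o['tcp_pos'],o['contact_force'],go([.471,.4,.0755],0))
E
```

```text
6.2 [0.4689651  0.39840968 0.08651438] [-0.56811926 -0.1459875  -3.17289147] (array([1.1 , 0.16, 0.21]), np.float64(-0.1))
```

Call:
servo_tool --moves '[0.2, 0.1, 0.2, 0, 0.4, 0.1, 0.2, 0, 0.6, 0.1, 0.2, 0, 0.8, 0.1, 0.2, 0, 1.0, 0.1, 0.2, 0]'

```text
clock: 6.7
tcp_pos: [0.472, 0.4012, 0.0784]
orientation: [[0.0, 0.0, 1.0], [0.0, 1.0, -0.0], [-1.0, 0.0, 0.0]]
contact_force: [0.3, 0.2, -3.0]
finger_gap: 0.0549
```

Call:
servo_tool --moves '[0.1, 0, 0, 0, 0.2, 0, 0, 0, 0.3, 0, 0, 0, 0.3, 0, 0, 0, 0.3, 0, 0, 0]'

```text
clock: 7.2
tcp_pos: [0.4719, 0.4011, 0.0753]
orientation: [[0.0, 0.0, 1.0], [0.0, 1.0, -0.0], [-1.0, 0.0, 0.0]]
contact_force: [0.8, -0.2, -3.9]
finger_gap: 0.0546
```

Call:
servo_tool --moves '[0.05, 0, 0, 0, 0.1, 0, 0, 0, 0.15, 0, 0, 0, 0.2, 0, 0, 0, 0.2, 0, 0, 0]'

```text
clock: 7.7
tcp_pos: [0.4719, 0.4013, 0.075]
orientation: [[0.001, 0.0, 1.0], [0.001, 1.0, -0.0], [-1.0, 0.001, 0.001]]
contact_force: [-3.4, -1.0, 9.6]
finger_gap: 0.0552
```

Call:
servo_tool --moves '[-0.1, 0, 0, 0, -0.1, 0, 0, 0, -0.1, 0, 0, 0, -0.1, 0, 0, 0, -0.1, 0, 0, 0]' --hand 8.5

```text
clock: 8.2
tcp_pos: [0.4719, 0.4011, 0.0741]
orientation: [[-0.0, 0.0, 1.0], [-0.0, 1.0, -0.0], [-1.0, -0.0, -0.0]]
contact_force: [0.3, -0.6, 0.1]
finger_gap: 0.0849
```

Call:
servo_tool --moves '[-1, 0, 0, 0, -3, 0, 0, 0, -6, 0, 0, 0, -9, 0, 0, 0, -9, -3, 0.3, 0]'

```text
clock: 8.7
tcp_pos: [0.4775, 0.375, 0.1698]
orientation: [[0.008, -0.004, 1.0], [0.006, 1.0, 0.003], [-1.0, 0.006, 0.008]]
contact_force: [1.0, -0.6, -0.2]
finger_gap: 0.0851
```

Call:
servo_tool --moves '[0, -4, 0.4, 0, 0, -8, 0.8, 0, 0, -12, 1.2, 0, 0, -16, 1.6, 0, 0, -20, 2, 0]'

```text
clock: 9.2
tcp_pos: [0.495, 0.1696, 0.1652]
orientation: [[0.001, 0.0, 1.0], [0.0, 1.0, -0.0], [-1.0, 0.0, 0.001]]
contact_force: [0.5, -0.1, 0.3]
finger_gap: 0.085
```

Call:
servo_tool --moves '[0, -4, 0.4, 0, 0, -8, 0.8, 0, 0, -12, 1.2, 0, 0, -16, 1.6, 0, 0, -18, 1.6, 0]'

```text
clock: 9.7
tcp_pos: [0.5115, -0.012, 0.1652]
orientation: [[0.002, 0.003, 1.0], [-0.001, 1.0, -0.003], [-1.0, -0.001, 0.002]]
contact_force: [-0.1, 0.3, -0.3]
finger_gap: 0.0849
```

Call:
servo_tool --moves '[0, 0, 0, 0, 0, 0, 0, 0, 0, 0, 0, 0, 0, 0, 0, 0, 0, 0, 0, 0]'

```text
clock: 10.2
tcp_pos: [0.5106, -0.008, 0.1643]
orientation: [[-0.0, -0.001, 1.0], [0.0, 1.0, 0.001], [-1.0, 0.0, -0.0]]
contact_force: [0.8, -0.1, -0.0]
finger_gap: 0.085
```

```bash
python3 - <<'E'
from h import *
o=get_obs();print(o['clock'],o['tcp_pos'],go([.511,-.0115,.091],0))
E
```

```text
10.2 [ 0.51064839 -0.00798488  0.16432197] (array([ 7.33, -0.35,  0.04]), np.float64(0.07))
```

Call:
servo_tool --moves '[2, -0.3, 0, 0, 4, -0.3, 0, 0, 6, -0.3, 0, 0, 7.3, -0.3, 0, 0, 7.3, -0.3, 0, 0]'

```text
clock: 10.7
tcp_pos: [0.5091, -0.0111, 0.0896]
orientation: [[-0.004, -0.001, 1.0], [0.001, 1.0, 0.001], [-1.0, 0.001, -0.004]]
contact_force: [0.9, 0.7, -0.2]
finger_gap: 0.0849
```

Call:
servo_tool --moves '[0, 0, 0, 0, 0, 0, 0, 0, 0, 0, 0, 0, 0, 0, 0, 0, 0, 0, 0, 0]' --hand 4.8

```text
clock: 11.2
tcp_pos: [0.5117, -0.0119, 0.0925]
orientation: [[0.002, 0.0, 1.0], [-0.0, 1.0, -0.0], [-1.0, -0.0, 0.002]]
contact_force: [0.1, 1.0, 6.8]
finger_gap: 0.0552
```

Call:
servo_tool --moves '[0, 0, 0, 0, 0, 0, 0, 0, 0, 0, 0, 0, 0, 0, 0, 0, 0, 0, 0, 0]'

```text
clock: 11.7
tcp_pos: [0.5117, -0.012, 0.0925]
orientation: [[0.002, 0.0, 1.0], [-0.0, 1.0, -0.0], [-1.0, -0.0, 0.002]]
contact_force: [0.0, 1.2, 6.1]
finger_gap: 0.0546
```

Call:
servo_tool --moves '[-1, 0, 0, 0, -2.5, 0, 0, 0, -4, 1, 0, 0, -5, 3, 0, 0, -5, 6, 0, 0]'

```text
clock: 12.2
tcp_pos: [0.5119, 0.0476, 0.1432]
orientation: [[0.003, 0.003, 1.0], [-0.001, 1.0, -0.003], [-1.0, -0.001, 0.003]]
contact_force: [0.4, 0.7, -1.8]
finger_gap: 0.0547
```

Call:
servo_tool --moves '[0, 3.5, -0.7, 0, 0, 7, -1.4, 0, 0, 10.5, -2.1, 0, 0, 14, -2.8, 0, 0, 17.5, -3.5, 0]'

```text
clock: 12.7
tcp_pos: [0.4751, 0.2243, 0.1417]
orientation: [[-0.0, 0.001, 1.0], [-0.0, 1.0, -0.001], [-1.0, -0.0, -0.0]]
contact_force: [-0.0, -0.1, -2.4]
finger_gap: 0.0545
```

Call:
servo_tool --moves '[0, 3.5, -0.3, 0, 0, 6.5, -0.5, 0, 0, 9.5, -0.5, 0, 0, 11, -0.5, 0, 0, 11, -0.5, 0]'

```text
clock: 13.2
tcp_pos: [0.4706, 0.3346, 0.1414]
orientation: [[0.0, -0.002, 1.0], [0.0, 1.0, 0.002], [-1.0, 0.0, 0.0]]
contact_force: [-0.0, -0.6, -2.1]
finger_gap: 0.0547
```

Call:
servo_tool --moves '[1, 0, 0, 0, 2.5, 0, 0, 0, 4, 0, 0, 0, 5, 0, 0, 0, 5, 0, 0, 0]'

```text
clock: 13.7
tcp_pos: [0.4696, 0.3312, 0.0894]
orientation: [[-0.003, 0.002, 1.0], [-0.002, 1.0, -0.002], [-1.0, -0.002, -0.003]]
contact_force: [0.4, 1.0, -1.6]
finger_gap: 0.0549
```

```bash
python3 - <<'E'
from h import *
o=get_obs();print(o['clock'],o['tcp_pos'],o['contact_force'],go([.471,.334,.076],0))
E
```

```text
13.7 [0.46963978 0.3312319  0.08940303] [ 0.42362779  0.97237859 -1.55059895] (array([1.34, 0.28, 0.14]), np.float64(-0.11))
```

Call:
servo_tool --moves '[0.3, 0.1, 0.1, 0, 0.6, 0.1, 0.1, 0, 0.9, 0.1, 0.1, 0, 1.2, 0.1, 0.1, 0, 1.4, 0.1, 0.1, 0]'

```text
clock: 14.2
tcp_pos: [0.4718, 0.3341, 0.0772]
orientation: [[0.0, 0.0, 1.0], [-0.0, 1.0, -0.0], [-1.0, -0.0, 0.0]]
contact_force: [0.1, 0.2, -2.3]
finger_gap: 0.0547
```

Call:
servo_tool --moves '[0.05, 0, 0, 0, 0.1, 0, 0, 0, 0.15, 0, 0, 0, 0.2, 0, 0, 0, 0.25, 0, 0, 0]'

```text
clock: 14.7
tcp_pos: [0.472, 0.3342, 0.0755]
orientation: [[0.0, 0.0, 1.0], [0.0, 1.0, -0.0], [-1.0, 0.0, 0.0]]
contact_force: [-2.0, -0.7, 7.1]
finger_gap: 0.0544
```

Call:
servo_tool --moves '[-0.1, 0, 0, 0, -0.1, 0, 0, 0, -0.1, 0, 0, 0, -0.1, 0, 0, 0, -0.1, 0, 0, 0]' --hand 8.5

```text
clock: 15.2
tcp_pos: [0.4719, 0.3341, 0.0757]
orientation: [[0.0, 0.0, 1.0], [0.0, 1.0, -0.0], [-1.0, 0.0, 0.0]]
contact_force: [-0.1, -0.8, 0.5]
finger_gap: 0.085
```

Call:
servo_tool --moves '[-1, 0, 0, 0, -3, 0, 0, 0, -6, 0, 0, 0, -9, 0, 0, 0, -9, -3, 0.3, 0]'

```text
clock: 15.7
tcp_pos: [0.4777, 0.3075, 0.171]
orientation: [[0.008, -0.004, 1.0], [0.005, 1.0, 0.004], [-1.0, 0.005, 0.008]]
contact_force: [1.7, 0.3, -0.9]
finger_gap: 0.0851
```

Call:
servo_tool --moves '[0, -4, 0.4, 0, 0, -8, 0.8, 0, 0, -12, 1.2, 0, 0, -16, 1.6, 0, 0, -20, 2, 0]'

```text
clock: 16.2
tcp_pos: [0.4949, 0.1026, 0.1667]
orientation: [[0.001, 0.0, 1.0], [0.0, 1.0, -0.0], [-1.0, 0.0, 0.001]]
contact_force: [0.1, 0.0, -0.1]
finger_gap: 0.085
```

Call:
servo_tool --moves '[0, -4, 0.4, 0, 0, -8, 0.8, 0, 0, -12, 1.2, 0, 0, -16, 1.4, 0, 0, -20, 1.4, 0]'

```text
clock: 16.7
tcp_pos: [0.509, -0.0977, 0.1667]
orientation: [[0.001, 0.0, 1.0], [-0.0, 1.0, -0.0], [-1.0, -0.0, 0.001]]
contact_force: [0.2, 0.0, -0.2]
finger_gap: 0.0851
```

Call:
servo_tool --moves '[0, -0.3, 0, 0, 0, -0.3, 0, 0, 0, -0.3, 0, 0, 0, -0.3, 0, 0, 0, -0.3, 0, 0]'

```text
clock: 17.2
tcp_pos: [0.5087, -0.0977, 0.1659]
orientation: [[-0.0, -0.002, 1.0], [0.0, 1.0, 0.002], [-1.0, 0.0, -0.0]]
contact_force: [-0.2, 1.1, -0.9]
finger_gap: 0.085
```

```bash
python3 - <<'E'
from h import *
o=get_obs();print(o['clock'],o['tcp_pos'],go([.509,-.0992,.091],0))
im=grab_frame('top');cv2.imwrite('pics/t2.png',im)
E
```

```text
17.2 [ 0.5086533  -0.09772175  0.1658525 ] (array([ 7.49, -0.15,  0.04]), np.float64(0.09))
```

View pics/t2.png

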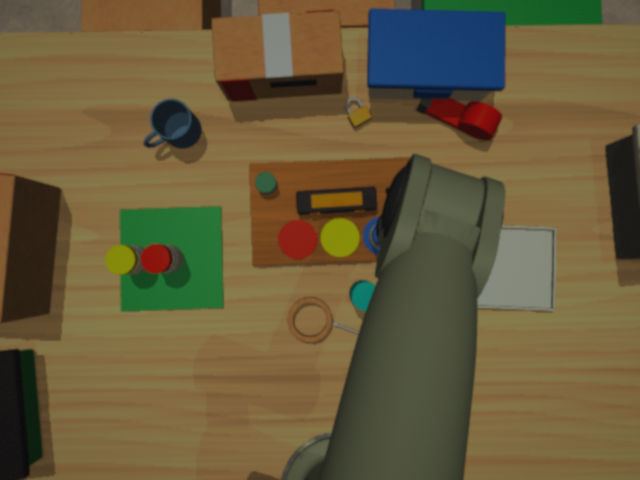

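Both parked jars stand upright on the mat, at (121,259) and (157,259). The bare red disc is at (298,239) and the yellow at (340,237), as I measured before. Blue jar next.

Call:
servo_tool --moves '[2, -0.1, 0, 0, 4, -0.1, 0, 0, 6, -0.1, 0, 0, 7.4, -0.1, 0, 0, 7.4, -0.1, 0, 0]'

```text
clock: 17.75
tcp_pos: [0.5071, -0.0988, 0.09]
orientation: [[-0.004, -0.001, 1.0], [0.001, 1.0, 0.001], [-1.0, 0.001, -0.004]]
contact_force: [-0.1, 0.0, -0.5]
finger_gap: 0.0853
```

Call:
servo_tool --moves '[0, 0, 0, 0, 0, 0, 0, 0, 0, 0, 0, 0, 0, 0, 0, 0, 0, 0, 0, 0]' --hand 4.8

```text
clock: 18.25
tcp_pos: [0.5097, -0.1001, 0.0931]
orientation: [[0.002, 0.0, 1.0], [-0.0, 1.0, -0.0], [-1.0, -0.0, 0.002]]
contact_force: [-0.4, 1.1, 6.7]
finger_gap: 0.0548
```

Call:
servo_tool --moves '[0, 0, 0, 0, 0, 0, 0, 0, 0, 0, 0, 0, 0, 0, 0, 0, 0, 0, 0, 0]'

```text
clock: 18.75
tcp_pos: [0.5097, -0.1001, 0.0931]
orientation: [[0.002, 0.0, 1.0], [-0.0, 1.0, -0.0], [-1.0, -0.0, 0.002]]
contact_force: [-0.3, 1.6, 6.7]
finger_gap: 0.0547
```

Call:
servo_tool --moves '[-1, 0, 0, 0, -2.5, 0, 0, 0, -4, 1, 0, 0, -5, 3, 0, 0, -5, 6, 0, 0]'

```text
clock: 19.25
tcp_pos: [0.5099, -0.0406, 0.1437]
orientation: [[0.003, 0.003, 1.0], [-0.001, 1.0, -0.003], [-1.0, -0.001, 0.003]]
contact_force: [-0.1, 1.3, -2.5]
finger_gap: 0.0545
```

Call:
servo_tool --moves '[0, 3.5, -0.7, 0, 0, 7, -1.4, 0, 0, 10.5, -2.1, 0, 0, 14, -2.8, 0, 0, 17.5, -3.5, 0]'

```text
clock: 19.75
tcp_pos: [0.4731, 0.1363, 0.1422]
orientation: [[-0.0, 0.001, 1.0], [-0.0, 1.0, -0.001], [-1.0, -0.0, -0.0]]
contact_force: [0.2, 0.8, -2.7]
finger_gap: 0.0551
```

Call:
servo_tool --moves '[0, 3.5, -0.2, 0, 0, 7, -0.3, 0, 0, 10, -0.3, 0, 0, 12.5, -0.3, 0, 0, 13.1, -0.3, 0]'

```text
clock: 20.25
tcp_pos: [0.4705, 0.2684, 0.1421]
orientation: [[0.0, -0.003, 1.0], [0.001, 1.0, 0.003], [-1.0, 0.001, 0.0]]
contact_force: [-0.2, -0.6, -3.3]
finger_gap: 0.0548
```

Call:
servo_tool --moves '[1, 0, 0, 0, 2.5, 0, 0, 0, 4, 0, 0, 0, 5, 0, 0, 0, 5, 0, 0, 0]'

```text
clock: 20.75
tcp_pos: [0.4695, 0.2644, 0.09]
orientation: [[-0.003, 0.002, 1.0], [-0.002, 1.0, -0.002], [-1.0, -0.002, -0.003]]
contact_force: [-0.2, -0.1, -2.6]
finger_gap: 0.0549
```

```bash
python3 - <<'E'
from h import *
o=get_obs();print(o['clock'],o['tcp_pos'],o['contact_force'],go([.472,.268,.076],0))
E
```

```text
20.75 [0.46946202 0.26443276 0.08999926] [-0.22049007 -0.07210187 -2.56175536] (array([1.4 , 0.36, 0.26]), np.float64(-0.1))
```

Call:
servo_tool --moves '[0.3, 0.1, 0.1, 0, 0.6, 0.1, 0.1, 0, 0.9, 0.1, 0.1, 0, 1.2, 0.1, 0.1, 0, 1.4, 0.1, 0.1, 0]'

```text
clock: 21.25
tcp_pos: [0.4718, 0.2671, 0.0776]
orientation: [[0.0, 0.0, 1.0], [-0.0, 1.0, -0.0], [-1.0, -0.0, 0.0]]
contact_force: [0.2, -0.4, -3.0]
finger_gap: 0.0547
```

Call:
servo_tool --moves '[0.05, 0, 0, 0, 0.1, 0, 0, 0, 0.15, 0, 0, 0, 0.2, 0, 0, 0, 0.25, 0, 0, 0]'

```text
clock: 21.75
tcp_pos: [0.472, 0.2673, 0.0761]
orientation: [[0.001, 0.0, 1.0], [0.0, 1.0, -0.0], [-1.0, 0.0, 0.001]]
contact_force: [-2.4, -1.5, 8.6]
finger_gap: 0.0543
```

Call:
servo_tool --moves '[-0.1, 0, 0, 0, -0.1, 0, 0, 0, -0.1, 0, 0, 0, -0.1, 0, 0, 0, -0.1, 0, 0, 0]' --hand 8.5

```text
clock: 22.25
tcp_pos: [0.4718, 0.2671, 0.0763]
orientation: [[-0.0, 0.0, 1.0], [-0.0, 1.0, -0.0], [-1.0, -0.0, -0.0]]
contact_force: [-0.5, 0.5, -0.3]
finger_gap: 0.0853
```

Call:
servo_tool --moves '[-1, 0, 0, 0, -3, 0, 0, 0, -6, 0, 0, 0, -9, 0, 0, 0, -9, -3, 1.2, 0]'

```text
clock: 22.75
tcp_pos: [0.4858, 0.24, 0.1712]
orientation: [[0.007, -0.004, 1.0], [0.004, 1.0, 0.004], [-1.0, 0.004, 0.007]]
contact_force: [1.2, -0.6, 0.0]
finger_gap: 0.085
```

Call:
servo_tool --moves '[0, -4, 1.6, 0, 0, -8, 3.2, 0, 0, -12, 4.8, 0, 0, -16, 6.4, 0, 0, -20, 8, -2.4]'

```text
clock: 23.25
tcp_pos: [0.5643, 0.0354, 0.1672]
orientation: [[0.001, -0.043, 0.999], [0.0, 0.999, 0.043], [-1.0, -0.0, 0.001]]
contact_force: [0.8, 0.4, -0.1]
finger_gap: 0.0851
```

Call:
servo_tool --moves '[0, -4, 1.6, 0, 0, -4.3, 1.7, 0, 0, -4.3, 1.7, 0, 0, -4.3, 1.7, 0, 0, -4.3, 1.7, 0]'

```text
clock: 23.75
tcp_pos: [0.5819, -0.0039, 0.1664]
orientation: [[-0.0, -0.043, 0.999], [0.0, 0.999, 0.043], [-1.0, 0.0, -0.0]]
contact_force: [-0.3, -0.0, 0.1]
finger_gap: 0.0848
```

```bash
python3 - <<'E'
from h import *
im=grab_frame('wrist');c=camera_info('wrist');cv2.imwrite('pics/w3.png',im)
o=get_obs();print(o['clock'],o['tcp_pos'],go([.582,-.006,.034],2.4))
cnt=big(mask(im,'orange',(150,0,500,480)));r=rect(c,cnt,.052);print(r, cv2.minAreaRect(cnt))
E
```

```text
23.8 [ 0.58196539 -0.00381945  0.16645829] (array([13.25, -0.22, -0.  ]), np.float64(0.09))
((0.5828859806060791, -0.008026700466871262), (0.026554571464657784, 0.0999724417924881), 2.550018548965454) ((318.0, 234.5), (139.0, 38.0), 90.0)
```

View pics/w3.png

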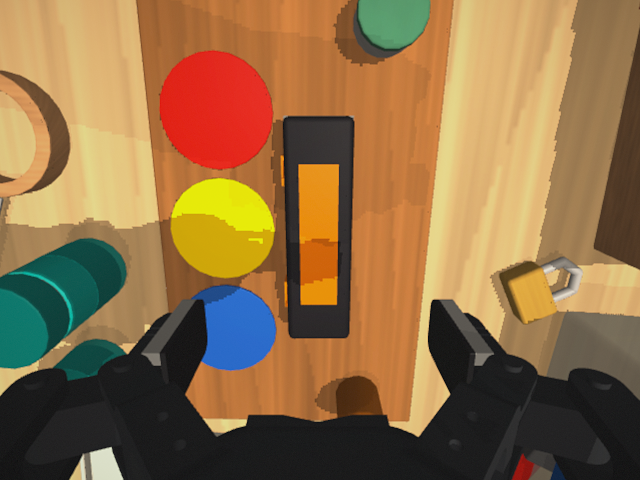

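The wrist view shows the case squared up with the jaws at (318,228), centred at about (0.583,-0.008). The discs are clear: red (216,109), yellow (222,228), blue (231,327). Descending to grip the case.

```bash
python3 - <<'E'
from h import *
im=cv2.imread('pics/w3.png');c=camera_info('wrist')
for n,b in dict(red=(140,30,285,185),yellow=(150,170,285,285),blue=(180,275,285,380)).items():
    cnt=big(mask(im,n,b));w=np.array([ray(c,*p,.021)[:2] for p in cnt[:,0]],np.float32);print(n,cv2.minEnclosingCircle(w))
E
```

```text
red ((0.5071352124214172, 0.0723419040441513), 0.03994820639491081)
yellow ((0.5093544125556946, -0.013461332768201828), 0.04005067050457001)
blue ((0.5111328959465027, -0.09960591793060303), 0.039705608040094376)
```

Call:
servo_tool --moves '[3, -0.4, 0.1, 0, 6, -0.4, 0.1, 0, 9, -0.4, 0.1, 0, 11, -0.4, 0.1, 0, 12, -0.4, 0.1, 0]'

```text
clock: 24.3
tcp_pos: [0.582, -0.0079, 0.0444]
orientation: [[-0.003, -0.043, 0.999], [0.001, 0.999, 0.043], [-1.0, 0.001, -0.003]]
contact_force: [-0.3, -0.1, -0.8]
finger_gap: 0.0854
```

Call:
servo_tool --moves '[0.5, 0, 0, 0, 1, 0, 0, 0, 1.2, 0, 0, 0, 1.2, 0, 0, 0, 1.2, 0, 0, 0]'

```text
clock: 24.8
tcp_pos: [0.5842, -0.0093, 0.035]
orientation: [[0.001, -0.041, 0.999], [-0.0, 0.999, 0.041], [-1.0, -0.0, 0.001]]
contact_force: [0.9, 1.1, -0.3]
finger_gap: 0.0849
```

Call:
servo_tool --moves '[0, 0, 0, 0, 0, 0, 0, 0, 0, 0, 0, 0, 0, 0, 0, 0, 0, 0, 0, 0]' --hand 3.8

```text
clock: 25.3
tcp_pos: [0.584, -0.0093, 0.0348]
orientation: [[0.001, -0.041, 0.999], [-0.0, 0.999, 0.041], [-1.0, -0.0, 0.001]]
contact_force: [-0.7, 0.5, 4.6]
finger_gap: 0.0452
```

Call:
servo_tool --moves '[0, 0, 0, 0, 0, 0, 0, 0, 0, 0, 0, 0, 0, 0, 0, 0, 0, 0, 0, 0]'

```text
clock: 25.8
tcp_pos: [0.584, -0.0093, 0.0348]
orientation: [[0.001, -0.041, 0.999], [-0.0, 0.999, 0.041], [-1.0, -0.0, 0.001]]
contact_force: [-1.2, -1.3, 6.4]
finger_gap: 0.0444
```

Call:
servo_tool --moves '[-1, 0, 0, 0, -3, 0, 0, 0, -6, 0, 0, 0, -9, 0, 0, 0, -12, 0, 0, 0]'

```text
clock: 26.3
tcp_pos: [0.5827, -0.009, 0.155]
orientation: [[-0.002, -0.041, 0.999], [0.0, 0.999, 0.041], [-1.0, 0.0, -0.002]]
contact_force: [1.0, -0.1, -3.0]
finger_gap: 0.0448
```

Call:
servo_tool --moves '[0, -3, -1.4, 0, 0, -6.5, -3, 0, 0, -10, -4.7, 0, 0, -13.5, -6.4, 0, 0, -17, -8, 0]'

```text
clock: 26.8
tcp_pos: [0.5094, -0.1832, 0.1541]
orientation: [[-0.001, -0.042, 0.999], [0.001, 0.999, 0.042], [-1.0, 0.001, -0.001]]
contact_force: [1.4, -0.2, -2.1]
finger_gap: 0.0447
```

Call:
servo_tool --moves '[0, -3.5, -1.7, 0, 0, -7, -3.4, 0, 0, -10.5, -5.1, 0, 0, -13.5, -6.5, 0, 0, -15, -7.1, 0]'

```text
clock: 27.3
tcp_pos: [0.4445, -0.3373, 0.1541]
orientation: [[-0.001, -0.039, 0.999], [0.0, 0.999, 0.039], [-1.0, 0.0, -0.001]]
contact_force: [0.0, 0.7, -3.1]
finger_gap: 0.0446
```

Call:
servo_tool --moves '[0, 0, 0, 2, 0, 0, 0, 4, 0, 0, 0, 5.7, 0, 0, 0, 5.7, 0, 0, 0, 5.7]'

```text
clock: 27.8
tcp_pos: [0.4462, -0.3346, 0.1542]
orientation: [[-0.0, 0.057, 0.998], [0.0, 0.998, -0.057], [-1.0, 0.0, -0.0]]
contact_force: [-0.4, -0.7, -3.0]
finger_gap: 0.0449
```

```bash
python3 - <<'E'
from h import *
im=grab_frame('wrist');c=camera_info('wrist');cv2.imwrite('pics/w4.png',im)
o=get_obs();print(o['clock'],o['tcp_pos'],o['contact_force'],go([.445,-.3355,.03],-3.3))
for p in [(.115,.085),(.115,-.085),(-.115,.085),(-.115,-.085)]:
    a=np.radians(-3.3);x,y=p[1],p[0];print(proj(c,(.4438+x*np.cos(a)-y*np.sin(a),-.3355+x*np.sin(a)+y*np.cos(a),.016)))
E
```

```text
27.85 [ 0.44620526 -0.33473668  0.15426253] [ 0.08435365 -1.04551478 -3.27299921] (array([12.43, -0.09, -0.11]), np.float64(0.04))
(np.float64(442.34936321900045), np.float64(56.49587122817519))
(np.float64(184.95998057419266), np.float64(56.44999629543082))
(np.float64(416.36918735323684), np.float64(358.0630554974555))
(np.float64(212.32218718516856), np.float64(358.06932670761967))
```

View pics/w4.png

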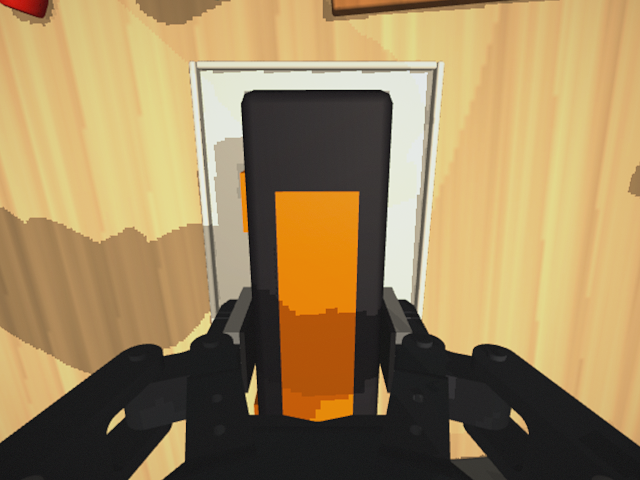

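The tray's far corners are at (190,62) and (443,62), level with the case, so the yaw agrees. Now I check the tray centre from these.

```bash
python3 - <<'E'
from h import *
c=camera_info('wrist');im=cv2.imread('pics/w4.png')
a,b=ray(c,190,62,.016),ray(c,443.5,62,.016);print(a,b,np.linalg.norm(a-b),np.degrees(np.arctan2(*(b-a)[1::-1])))
y=np.array([b[1]-a[1],-(b[0]-a[0])]);y/=np.linalg.norm(y);m=(a+b)[:2]/2
ctr=m+ y*.115*(1 if y[1]<0 else -1);print('centre',ctr)
t=cv2.imread('pics/a_top.png');ct=camera_info('top');r=rect(ct,big(mask(t,'white',(430,210,570,325))),.016);print(r, cv2.boundingRect(big(mask(t,'white',(430,210,570,325)))))
E
```

```text
[ 0.36836926 -0.21933265  0.016     ] [ 0.53616225 -0.22898055  0.016     ] 0.1680701386659483 -3.2908184794237574
centre [ 0.44566429 -0.33896697]
((0.4437534213066101, -0.33554476499557495), (0.22975383698940277, 0.16849979758262634), 86.677490234375) (442, 223, 114, 88)
```

Call:
servo_tool --moves '[3, -0.2, 0, 0, 6, -0.4, 0, 0, 9, -0.4, 0, 0, 11, -0.4, 0, 0, 12.3, -0.4, 0, 0]'

```text
clock: 28.35
tcp_pos: [0.4452, -0.3382, 0.0296]
orientation: [[-0.002, 0.057, 0.998], [0.002, 0.998, -0.057], [-1.0, 0.002, -0.002]]
contact_force: [0.2, -0.4, -3.2]
finger_gap: 0.0446
```

Call:
servo_tool --moves '[0.1, 0, 0, 0, 0.2, 0, 0, 0, 0.3, 0, 0, 0, 0.4, 0, 0, 0, 0.5, 0, 0, 0]'

```text
clock: 28.85
tcp_pos: [0.4463, -0.3396, 0.0271]
orientation: [[0.001, 0.058, 0.998], [-0.001, 0.998, -0.058], [-1.0, -0.001, 0.001]]
contact_force: [0.5, -1.2, -2.7]
finger_gap: 0.0451
```

Call:
servo_tool --moves '[0.1, 0, 0, 0, 0.2, 0, 0, 0, 0.3, 0, 0, 0, 0.4, 0, 0, 0, 0.5, 0, 0, 0]'

```text
clock: 29.35
tcp_pos: [0.4458, -0.3391, 0.0217]
orientation: [[-0.0, 0.058, 0.998], [-0.0, 0.998, -0.058], [-1.0, -0.0, -0.0]]
contact_force: [-3.6, 2.7, 11.6]
finger_gap: 0.0451
```

Call:
servo_tool --moves '[-0.1, 0, 0, 0, -0.1, 0, 0, 0, -0.1, 0, 0, 0, -0.1, 0, 0, 0, -0.1, 0, 0, 0]' --hand 8.5

```text
clock: 29.85
tcp_pos: [0.4459, -0.3392, 0.0223]
orientation: [[0.0, 0.058, 0.998], [-0.0, 0.998, -0.058], [-1.0, -0.0, 0.0]]
contact_force: [-0.3, 0.4, 0.4]
finger_gap: 0.0849
```

Call:
servo_tool --moves '[-2, 0, 0, 0, -5, 0, 0, 0, -9, 0, 0, 0, -13, 0, 0, -3.3, -15, 0, 0, -3.3]'

```text
clock: 30.35
tcp_pos: [0.447, -0.3403, 0.1759]
orientation: [[0.003, -0.001, 1.0], [-0.003, 1.0, 0.001], [-1.0, -0.003, 0.003]]
contact_force: [0.9, -0.5, 0.5]
finger_gap: 0.085
```

```bash
python3 - <<'E'
from h import *
im=grab_frame('wrist');c=camera_info('wrist');cv2.imwrite('pics/w5.png',im)
o=get_obs();print(o['clock'],o['tcp_pos'],go([.472,.267,.171],0))
cnt=big(mask(im,'orange',(150,0,500,480)));print('stripe',rect(c,cnt,.039));
print('tray',rect(c,big(mask(im,'white',(100,0,560,480))),.016))
E
```

```text
30.4 [ 0.44794544 -0.34115016  0.17816428] (array([ 0.38, 60.82,  2.39]), np.float64(-0.01))
stripe ((0.4469780921936035, -0.3398984372615814), (0.10215389728546143, 0.026573315262794495), 86.75259399414062)
tray ((0.44638073444366455, -0.3401649594306946), (0.2324938327074051, 0.17153853178024292), 86.59441375732422)
```

View pics/w5.png

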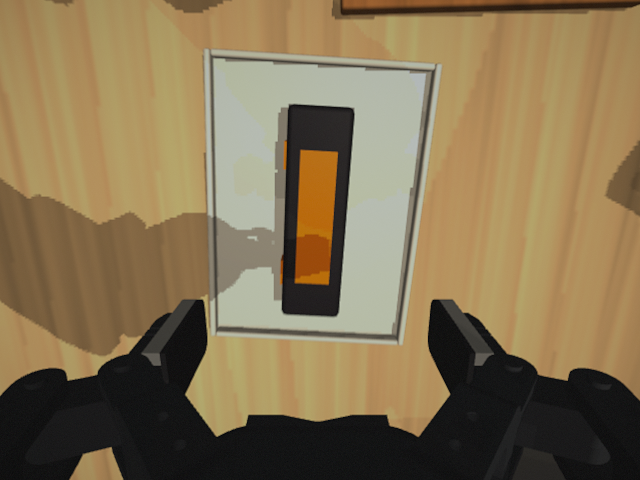

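The case lies flat in the tray. Its centre is (0.447,-0.340) against the tray's (0.446,-0.340), and the angles agree within 0.2°. Now the jars go back, blue first.

Call:
servo_tool --moves '[0, 4, 0.2, 0, 0, 8, 0.4, 0, 0, 12.4, 0.6, 0, 0, 16.8, 0.8, 0, 0, 21, 1, 0]'

```text
clock: 30.9
tcp_pos: [0.4554, -0.1274, 0.1719]
orientation: [[-0.0, 0.001, 1.0], [0.0, 1.0, -0.001], [-1.0, 0.0, -0.0]]
contact_force: [0.5, 1.4, -0.0]
finger_gap: 0.0847
```

Call:
servo_tool --moves '[0, 4.2, 0.2, 0, 0, 8.4, 0.4, 0, 0, 12.6, 0.6, 0, 0, 16.8, 0.8, 0, 0, 21, 1, 0]'

```text
clock: 31.4
tcp_pos: [0.4656, 0.0825, 0.172]
orientation: [[-0.0, 0.001, 1.0], [-0.0, 1.0, -0.001], [-1.0, -0.0, -0.0]]
contact_force: [1.4, -0.6, -0.5]
finger_gap: 0.0846
```

Call:
servo_tool --moves '[0, 4.2, 0.2, 0, 0, 8.4, 0.4, 0, 0, 12.6, 0.4, 0, 0, 16.8, 0.4, 0, 0, 18.8, 0.4, 0]'

```text
clock: 31.9
tcp_pos: [0.4696, 0.2719, 0.1718]
orientation: [[-0.0, -0.003, 1.0], [0.001, 1.0, 0.003], [-1.0, 0.001, -0.0]]
contact_force: [-0.3, -0.7, -0.9]
finger_gap: 0.085
```

Call:
servo_tool --moves '[0, 0, 0, 0, 0, 0, 0, 0, 0, 0, 0, 0, 0, 0, 0, 0, 0, 0, 0, 0]'

```text
clock: 32.4
tcp_pos: [0.4703, 0.2679, 0.1724]
orientation: [[0.0, 0.002, 1.0], [-0.0, 1.0, -0.002], [-1.0, -0.0, 0.0]]
contact_force: [-0.5, -0.3, -0.9]
finger_gap: 0.085
```

```bash
python3 - <<'E'
from h import *
im=grab_frame('wrist');c=camera_info('wrist');cv2.imwrite('pics/w6.png',im)
o=get_obs();print(o['clock'],o['tcp_pos'],go([.472,.267,.076],0))
E
```

```text
32.45 [0.47025965 0.26804991 0.17237327] (array([ 9.64, -0.1 ,  0.17]), np.float64(-0.1))
```

View pics/w6.png

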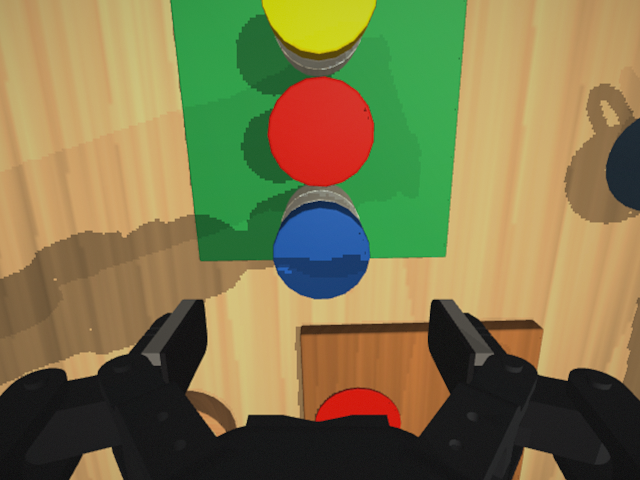

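All three jars stand upright on the mat, and the blue lid at (321,250) is centred between the jaws.

Call:
servo_tool --moves '[3, -0.1, 0.1, 0, 6, -0.1, 0.1, 0, 8.5, -0.1, 0.1, 0, 9.6, -0.1, 0.1, 0, 9.6, -0.1, 0.1, 0]'

```text
clock: 32.95
tcp_pos: [0.4701, 0.2671, 0.075]
orientation: [[-0.003, 0.001, 1.0], [-0.001, 1.0, -0.001], [-1.0, -0.001, -0.003]]
contact_force: [-0.2, -0.1, 0.0]
finger_gap: 0.085
```

Call:
servo_tool --moves '[0, 0, 0, 0, 0, 0, 0, 0, 0, 0, 0, 0, 0, 0, 0, 0, 0, 0, 0, 0]' --hand 4.8

```text
clock: 33.45
tcp_pos: [0.4724, 0.2683, 0.078]
orientation: [[0.003, 0.0, 1.0], [0.001, 1.0, -0.0], [-1.0, 0.001, 0.003]]
contact_force: [0.1, -0.4, 7.0]
finger_gap: 0.0546
```

Call:
servo_tool --moves '[0, 0, 0, 0, 0, 0, 0, 0, 0, 0, 0, 0, 0, 0, 0, 0, 0, 0, 0, 0]'

```text
clock: 33.95
tcp_pos: [0.4724, 0.2684, 0.0781]
orientation: [[0.003, 0.0, 1.0], [0.001, 1.0, -0.0], [-1.0, 0.001, 0.003]]
contact_force: [-0.2, -0.5, 6.7]
finger_gap: 0.055
```

Call:
servo_tool --moves '[-1, 0, 0, 0, -3, 0, 0, 0, -5.5, 0, 0, 0, -7.5, -1, 0, 0, -7.5, -4, 0.4, 0]'

```text
clock: 34.45
tcp_pos: [0.4767, 0.2298, 0.1548]
orientation: [[0.005, -0.003, 1.0], [0.003, 1.0, 0.003], [-1.0, 0.003, 0.005]]
contact_force: [1.7, -0.1, -2.9]
finger_gap: 0.0548
```

Call:
servo_tool --moves '[0, -3.5, 0.4, 0, 0, -7, 0.8, 0, 0, -10.5, 1.2, 0, 0, -14, 1.6, 0, 0, -17.5, 2, 0]'

```text
clock: 34.95
tcp_pos: [0.4947, 0.0515, 0.1518]
orientation: [[0.0, 0.0, 1.0], [0.0, 1.0, -0.0], [-1.0, 0.0, 0.0]]
contact_force: [0.3, 0.6, -2.8]
finger_gap: 0.0547
```

Call:
servo_tool --moves '[0, -3.5, 0.4, 0, 0, -7, 0.8, 0, 0, -10.5, 1.2, 0, 0, -13.5, 1.5, 0, 0, -15.2, 1.5, 0]'

```text
clock: 35.45
tcp_pos: [0.5102, -0.1015, 0.1519]
orientation: [[0.001, 0.003, 1.0], [-0.001, 1.0, -0.003], [-1.0, -0.001, 0.001]]
contact_force: [0.3, 0.4, -2.9]
finger_gap: 0.055
```

Call:
servo_tool --moves '[1, 0, 0, 0, 2.5, 0, 0, 0, 4, 0, 0, 0, 4.5, 0, 0, 0, 4.5, 0, 0, 0]'

```text
clock: 35.95
tcp_pos: [0.5089, -0.0982, 0.1055]
orientation: [[-0.002, -0.0, 1.0], [0.001, 1.0, 0.0], [-1.0, 0.001, -0.002]]
contact_force: [0.2, 0.6, -3.2]
finger_gap: 0.0543
```

```bash
python3 - <<'E'
from h import *
o=get_obs();print(o['clock'],o['tcp_pos'],o['contact_force'],go([.511,-.0996,.093],0))
E
```

```text
35.95 [ 0.50894834 -0.09818186  0.1054906 ] [ 0.16389086  0.56695049 -3.17044784] (array([ 1.25, -0.14,  0.21]), np.float64(0.03))
```

Call:
servo_tool --moves '[0.2, 0, 0.1, 0, 0.4, 0, 0.1, 0, 0.6, 0, 0.1, 0, 0.8, 0, 0.1, 0, 1.0, 0, 0.1, 0]'

```text
clock: 36.45
tcp_pos: [0.511, -0.0992, 0.0963]
orientation: [[0.0, 0.0, 1.0], [-0.0, 1.0, -0.0], [-1.0, -0.0, 0.0]]
contact_force: [0.0, -0.4, -2.8]
finger_gap: 0.0549
```

Call:
servo_tool --moves '[0.05, 0, 0, 0, 0.1, 0, 0, 0, 0.15, 0, 0, 0, 0.2, 0, 0, 0, 0.25, 0, 0, 0]'

```text
clock: 36.95
tcp_pos: [0.511, -0.0993, 0.095]
orientation: [[0.0, 0.0, 1.0], [-0.0, 1.0, -0.0], [-1.0, -0.0, 0.0]]
contact_force: [-4.6, 2.2, 13.5]
finger_gap: 0.0544
```

Call:
servo_tool --moves '[-0.1, 0, 0, 0, -0.1, 0, 0, 0, -0.1, 0, 0, 0, -0.1, 0, 0, 0, -0.1, 0, 0, 0]' --hand 8.5

```text
clock: 37.45
tcp_pos: [0.5109, -0.0992, 0.0947]
orientation: [[-0.0, 0.0, 1.0], [0.0, 1.0, -0.0], [-1.0, 0.0, -0.0]]
contact_force: [-0.5, 0.4, 0.3]
finger_gap: 0.0847
```

Call:
servo_tool --moves '[-1, 0, 0, 0, -3, 0, 0, 0, -5.5, 0, 0, 0, -7, 0, 0, 0, -7, 3, -0.3, 0]'

```text
clock: 37.95
tcp_pos: [0.5108, -0.0718, 0.1681]
orientation: [[0.006, 0.004, 1.0], [-0.003, 1.0, -0.004], [-1.0, -0.003, 0.006]]
contact_force: [0.2, 1.6, 0.5]
finger_gap: 0.0849
```

Call:
servo_tool --moves '[0, 4, -0.4, 0, 0, 8, -0.8, 0, 0, 12, -1.2, 0, 0, 16, -1.6, 0, 0, 20, -2, 0]'

```text
clock: 38.45
tcp_pos: [0.4879, 0.1324, 0.1656]
orientation: [[0.001, 0.001, 1.0], [0.0, 1.0, -0.001], [-1.0, 0.0, 0.001]]
contact_force: [0.5, -0.5, 0.1]
finger_gap: 0.0851
```

Call:
servo_tool --moves '[0, 4, -0.4, 0, 0, 8, -0.8, 0, 0, 12, -1.2, 0, 0, 16, -1.6, 0, 0, 20, -1.6, 0]'

```text
clock: 38.95
tcp_pos: [0.4715, 0.3326, 0.1656]
orientation: [[0.0, -0.0, 1.0], [0.0, 1.0, 0.0], [-1.0, 0.0, 0.0]]
contact_force: [0.1, -0.5, -0.1]
finger_gap: 0.0848
```

Call:
servo_tool --moves '[0, 0, 0, 0, 0, 0, 0, 0, 0, 0, 0, 0, 0, 0, 0, 0, 0, 0, 0, 0]'

```text
clock: 39.45
tcp_pos: [0.4723, 0.3298, 0.165]
orientation: [[-0.0, 0.002, 1.0], [-0.0, 1.0, -0.002], [-1.0, -0.0, -0.0]]
contact_force: [-0.5, 0.0, 0.4]
finger_gap: 0.085
```

```bash
python3 - <<'E'
from h import *
o=get_obs();print(o['clock'],o['tcp_pos'],go([.472,.334,.075],0))
E
```

```text
39.45 [0.47234336 0.32978707 0.16497524] (array([ 9.  ,  0.42, -0.04]), np.float64(-0.12))
```

Call:
servo_tool --moves '[2, 0.3, 0, 0, 5, 0.3, 0, 0, 8, 0.3, 0, 0, 9, 0.3, 0, 0, 9, 0.3, 0, 0]'

```text
clock: 39.95
tcp_pos: [0.4711, 0.3327, 0.0735]
orientation: [[-0.003, 0.001, 1.0], [-0.002, 1.0, -0.001], [-1.0, -0.002, -0.003]]
contact_force: [-0.8, 0.1, 0.9]
finger_gap: 0.085
```

Call:
servo_tool --moves '[0, 0, 0, 0, 0, 0, 0, 0, 0, 0, 0, 0, 0, 0, 0, 0, 0, 0, 0, 0]' --hand 4.8

```text
clock: 40.45
tcp_pos: [0.4731, 0.3345, 0.0767]
orientation: [[0.003, 0.0, 1.0], [0.001, 1.0, -0.0], [-1.0, 0.001, 0.003]]
contact_force: [-1.6, -0.4, 5.9]
finger_gap: 0.0549
```

Call:
servo_tool --moves '[0, 0, 0, 0, 0, 0, 0, 0, 0, 0, 0, 0, 0, 0, 0, 0, 0, 0, 0, 0]'

```text
clock: 40.95
tcp_pos: [0.4731, 0.3344, 0.0767]
orientation: [[0.003, 0.0, 1.0], [0.001, 1.0, -0.0], [-1.0, 0.001, 0.003]]
contact_force: [-1.7, -1.0, 5.9]
finger_gap: 0.055
```

Call:
servo_tool --moves '[-1, 0, 0, 0, -3, 0, 0, 0, -5.5, 0, 0, 0, -7.5, -1, 0, 0, -7.5, -4, 0.4, 0]'

```text
clock: 41.45
tcp_pos: [0.478, 0.2962, 0.1537]
orientation: [[0.006, -0.003, 1.0], [0.004, 1.0, 0.003], [-1.0, 0.004, 0.006]]
contact_force: [1.7, -1.1, -2.8]
finger_gap: 0.0549
```

Call:
servo_tool --moves '[0, -3.5, 0.5, 0, 0, -7, 1, 0, 0, -10.5, 1.5, 0, 0, -14, 2, 0, 0, -17, 2.4, 0]'

```text
clock: 41.95
tcp_pos: [0.5002, 0.1222, 0.1505]
orientation: [[0.001, 0.001, 1.0], [-0.0, 1.0, -0.001], [-1.0, -0.0, 0.001]]
contact_force: [0.2, 0.9, -2.3]
finger_gap: 0.0544
```

Call:
servo_tool --moves '[0, -3, 0.4, 0, 0, -5, 0.7, 0, 0, -5.2, 0.7, 0, 0, -5.2, 0.7, 0, 0, -5.2, 0.7, 0]'

```text
clock: 42.45
tcp_pos: [0.5068, 0.0726, 0.15]
orientation: [[0.0, -0.0, 1.0], [0.0, 1.0, 0.0], [-1.0, 0.0, 0.0]]
contact_force: [-0.3, -0.2, -1.9]
finger_gap: 0.0544
```

Call:
servo_tool --moves '[1, 0, 0, 0, 2.5, 0, 0, 0, 4, 0, 0, 0, 4.5, 0, 0, 0, 4.5, 0, 0, 0]'

```text
clock: 42.95
tcp_pos: [0.5059, 0.0724, 0.1037]
orientation: [[-0.002, -0.001, 1.0], [0.0, 1.0, 0.001], [-1.0, 0.0, -0.002]]
contact_force: [-0.1, 0.3, -2.1]
finger_gap: 0.0549
```

```bash
python3 - <<'E'
from h import *
o=get_obs();print(o['clock'],o['tcp_pos'],o['contact_force'],go([.507,.0723,.093],0))
E
```

```text
42.95 [0.50593512 0.07244147 0.1036643 ] [-0.11643425  0.31002984 -2.0948055 ] (array([ 1.07, -0.01,  0.11]), np.float64(0.04))
```

Call:
servo_tool --moves '[0.2, 0, 0, 0, 0.4, 0, 0, 0, 0.6, 0, 0, 0, 0.8, 0, 0, 0, 0.9, 0, 0, 0]'

```text
clock: 43.45
tcp_pos: [0.507, 0.0718, 0.0957]
orientation: [[0.0, 0.0, 1.0], [0.0, 1.0, -0.0], [-1.0, 0.0, 0.0]]
contact_force: [-0.7, -0.6, -1.1]
finger_gap: 0.0546
```

Call:
servo_tool --moves '[0.06, 0, 0, 0, 0.12, 0, 0, 0, 0.18, 0, 0, 0, 0.24, 0, 0, 0, 0.3, 0, 0, 0]'

```text
clock: 43.95
tcp_pos: [0.5071, 0.0718, 0.0937]
orientation: [[0.0, 0.0, 1.0], [-0.0, 1.0, -0.0], [-1.0, -0.0, 0.0]]
contact_force: [-5.0, -0.6, 12.0]
finger_gap: 0.0549
```

Contact made. I release it and go for the yellow jar: dy = +0.329, dx = -0.035.

Call:
servo_tool --moves '[-0.1, 0, 0, 0, -0.1, 0, 0, 0, -0.1, 0, 0, 0, -0.1, 0, 0, 0, -0.1, 0, 0, 0]' --hand 8.5

```text
clock: 44.45
tcp_pos: [0.507, 0.0718, 0.0937]
orientation: [[-0.0, 0.0, 1.0], [0.0, 1.0, -0.0], [-1.0, 0.0, -0.0]]
contact_force: [0.2, -0.5, 0.4]
finger_gap: 0.0849
```

Call:
servo_tool --moves '[-1, 0, 0, 0, -3, 0, 0, 0, -5.5, 0, 0, 0, -7, 0, 0, 0, -7, 3, -0.3, 0]'

```text
clock: 44.95
tcp_pos: [0.5066, 0.1002, 0.167]
orientation: [[0.006, 0.005, 1.0], [-0.001, 1.0, -0.005], [-1.0, -0.001, 0.006]]
contact_force: [0.2, 0.6, -0.3]
finger_gap: 0.0852
```

Call:
servo_tool --moves '[0, 4, -0.4, 0, 0, 8, -0.8, 0, 0, 12, -1.2, 0, 0, 16, -1.6, 0, 0, 20, -2, 0]'

```text
clock: 45.45
tcp_pos: [0.4839, 0.3035, 0.1647]
orientation: [[0.001, 0.0, 1.0], [0.0, 1.0, -0.0], [-1.0, 0.0, 0.001]]
contact_force: [0.2, -0.1, -0.1]
finger_gap: 0.0849
```

Call:
servo_tool --moves '[0, 4, -0.4, 0, 0, 8, -0.8, 0, 0, 10, -1.2, 0, 0, 10, -1.2, 0, 0, 10, -1.2, 0]'

```text
clock: 45.95
tcp_pos: [0.4719, 0.4018, 0.1641]
orientation: [[0.0, -0.0, 1.0], [-0.001, 1.0, 0.0], [-1.0, -0.001, 0.0]]
contact_force: [-0.2, -0.7, 0.3]
finger_gap: 0.0849
```

```bash
python3 - <<'E'
from h import *
o=get_obs();print(o['clock'],o['tcp_pos'],go([.472,.401,.0745],0))
E
```

```text
45.95 [0.47189532 0.40181074 0.16405219] (array([ 8.96, -0.08,  0.01]), np.float64(0.02))
```

Call:
servo_tool --moves '[2, 0, 0, 0, 5, 0, 0, 0, 8, 0, 0, 0, 8.9, 0, 0, 0, 8.9, 0, 0, 0]'

```text
clock: 46.45
tcp_pos: [0.4715, 0.4, 0.0737]
orientation: [[-0.003, 0.002, 1.0], [-0.002, 1.0, -0.002], [-1.0, -0.002, -0.003]]
contact_force: [-0.2, 1.0, 0.3]
finger_gap: 0.0849
```

Call:
servo_tool --moves '[0, 0, 0, 0, 0, 0, 0, 0, 0, 0, 0, 0, 0, 0, 0, 0, 0, 0, 0, 0]' --hand 4.8

```text
clock: 46.95
tcp_pos: [0.473, 0.4025, 0.0769]
orientation: [[0.003, 0.0, 1.0], [0.002, 1.0, -0.0], [-1.0, 0.002, 0.003]]
contact_force: [-1.1, -1.5, 5.8]
finger_gap: 0.0548
```

Call:
servo_tool --moves '[0, 0, 0, 0, 0, 0, 0, 0, 0, 0, 0, 0, 0, 0, 0, 0, 0, 0, 0, 0]'

```text
clock: 47.45
tcp_pos: [0.473, 0.4025, 0.077]
orientation: [[0.003, 0.0, 1.0], [0.002, 1.0, -0.0], [-1.0, 0.002, 0.003]]
contact_force: [-2.2, -0.4, 6.3]
finger_gap: 0.0546
```

Call:
servo_tool --moves '[-1, 0, 0, 0, -4, 0, 0, 0, -8, 0, 0, 0, -12, 0, 0, 0, -15, 0, 0, 0]'

```text
clock: 47.95
tcp_pos: [0.4725, 0.4021, 0.2281]
orientation: [[0.002, 0.0, 1.0], [0.001, 1.0, -0.0], [-1.0, 0.001, 0.002]]
contact_force: [1.5, 1.1, -4.1]
finger_gap: 0.0546
```

Call:
servo_tool --moves '[0, -3, 0.3, 0, 0, -6.5, 0.6, 0, 0, -10, 0.9, 0, 0, -13.5, 1.2, 0, 0, -17, 1.5, 0]'

```text
clock: 48.45
tcp_pos: [0.4868, 0.2305, 0.2254]
orientation: [[0.0, -0.0, 1.0], [-0.0, 1.0, 0.0], [-1.0, -0.0, 0.0]]
contact_force: [0.7, -1.2, -2.9]
finger_gap: 0.0549
```

Call:
servo_tool --moves '[0, -3.5, 0.3, 0, 0, -7, 0.6, 0, 0, -10.5, 0.9, 0, 0, -14, 1.2, 0, 0, -17.5, 1.5, 0]'

```text
clock: 48.95
tcp_pos: [0.5018, 0.0554, 0.2255]
orientation: [[0.0, 0.0, 1.0], [-0.0, 1.0, -0.0], [-1.0, -0.0, 0.0]]
contact_force: [0.6, -0.1, -3.5]
finger_gap: 0.0546
```

Call:
servo_tool --moves '[0, -3.5, 0.3, 0, 0, -6, 0.6, 0, 0, -6.9, 0.7, 0, 0, -6.9, 0.7, 0, 0, -6.9, 0.7, 0]'

```text
clock: 49.45
tcp_pos: [0.5087, -0.0114, 0.2249]
orientation: [[-0.0, -0.0, 1.0], [0.001, 1.0, 0.0], [-1.0, 0.001, -0.0]]
contact_force: [-0.7, -0.5, -3.8]
finger_gap: 0.0547
```

```bash
python3 - <<'E'
from h import *
o=get_obs();print(o['clock'],o['tcp_pos'],o['contact_force'],go([.5094,-.0135,.093],0))
E
```

```text
49.45 [ 0.50868807 -0.01144471  0.22494828] [-0.67809722 -0.52713702 -3.79454931] (array([13.19, -0.22,  0.07]), np.float64(0.0))
```

Call:
servo_tool --moves '[3, -0.2, 0.1, 0, 6.5, -0.2, 0.1, 0, 9.5, -0.2, 0.1, 0, 11.5, -0.2, 0.1, 0, 12.2, -0.2, 0.1, 0]'

```text
clock: 49.95
tcp_pos: [0.5081, -0.0124, 0.1007]
orientation: [[-0.004, -0.002, 1.0], [0.001, 1.0, 0.002], [-1.0, 0.001, -0.004]]
contact_force: [-1.4, 0.1, -3.6]
finger_gap: 0.0545
```

Call:
servo_tool --moves '[0.1, 0, 0, 0, 0.2, 0, 0, 0, 0.3, 0, 0, 0, 0.4, 0, 0, 0, 0.5, 0, 0, 0]'

```text
clock: 50.45
tcp_pos: [0.5105, -0.0143, 0.0984]
orientation: [[0.001, 0.0, 1.0], [-0.0, 1.0, -0.0], [-1.0, -0.0, 0.001]]
contact_force: [-0.1, -0.1, -2.3]
finger_gap: 0.0547
```

Call:
servo_tool --moves '[0.1, 0, 0, 0, 0.2, 0, 0, 0, 0.3, 0, 0, 0, 0.4, 0, 0, 0, 0.5, 0, 0, 0]'

```text
clock: 50.95
tcp_pos: [0.51, -0.0143, 0.0939]
orientation: [[0.0, 0.0, 1.0], [-0.001, 1.0, -0.0], [-1.0, -0.001, 0.0]]
contact_force: [-6.6, 1.2, 17.2]
finger_gap: 0.0547
```

Call:
servo_tool --moves '[-0.15, 0, 0, 0, -0.15, 0, 0, 0, -0.15, 0, 0, 0, -0.15, 0, 0, 0, -0.15, 0, 0, 0]' --hand 8.5

```text
clock: 51.45
tcp_pos: [0.51, -0.0142, 0.0942]
orientation: [[-0.0, 0.0, 1.0], [0.0, 1.0, -0.0], [-1.0, 0.0, -0.0]]
contact_force: [0.7, 0.4, -0.3]
finger_gap: 0.085
```

Call:
servo_tool --moves '[-1, 0, 0, 0, -4, 0, 0, 0, -8, 0, 0, 0, -12, 0, 0, 0, -15, 0, 0, 0]'

```text
clock: 51.95
tcp_pos: [0.5105, -0.0142, 0.2476]
orientation: [[0.003, 0.0, 1.0], [-0.0, 1.0, -0.0], [-1.0, -0.0, 0.003]]
contact_force: [0.4, 0.1, 0.0]
finger_gap: 0.0848
```

Call:
servo_tool --moves '[0, 4, -1.5, 0, 0, 8, -3, 0, 0, 12, -4.5, 0, 0, 16, -6, 0, 0, 20, -7.5, 0]'

```text
clock: 52.45
tcp_pos: [0.4343, 0.1872, 0.2452]
orientation: [[0.001, 0.001, 1.0], [0.0, 1.0, -0.001], [-1.0, 0.0, 0.001]]
contact_force: [-0.3, 0.6, -0.6]
finger_gap: 0.085
```

Call:
servo_tool --moves '[0, 4, -1.5, 0, 0, 8, -3, 0, 0, 12, -4.5, 0, 0, 16, -6, 0, 0, 20, -7.5, 0]'

```text
clock: 52.95
tcp_pos: [0.3593, 0.3875, 0.2452]
orientation: [[0.001, 0.0, 1.0], [0.001, 1.0, -0.0], [-1.0, 0.001, 0.001]]
contact_force: [1.1, 0.3, 0.5]
finger_gap: 0.0853
```

```bash
python3 - <<'E'
from h import *
a=grab_frame('top');b=grab_frame('side')
print(get_obs()['clock'],get_obs()['tcp_pos'])
A=cv2.resize(a[140:330,240:570],None,fx=2.4,fy=1.5*1.6);B=cv2.resize(b[130:320,200:450],(600,456))
cv2.imwrite('pics/f.png',A);cv2.imwrite('pics/g.png',B)
E
```

```text
53.05 [0.35821472 0.38985651 0.24492774]
```

View pics/f.png

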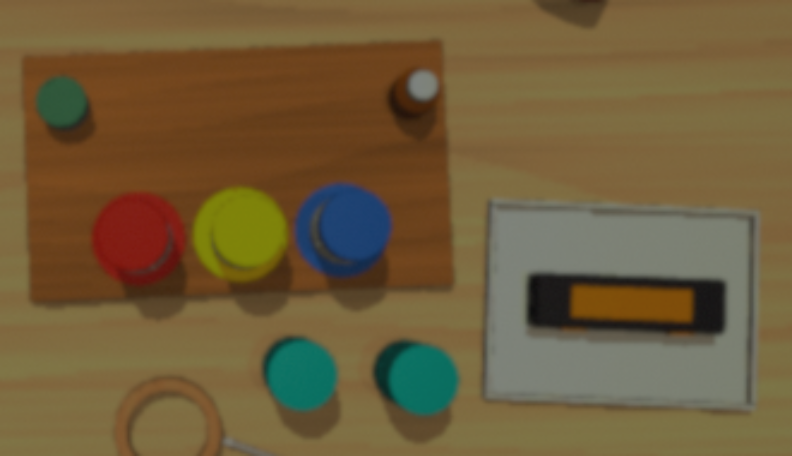

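View pics/g.png

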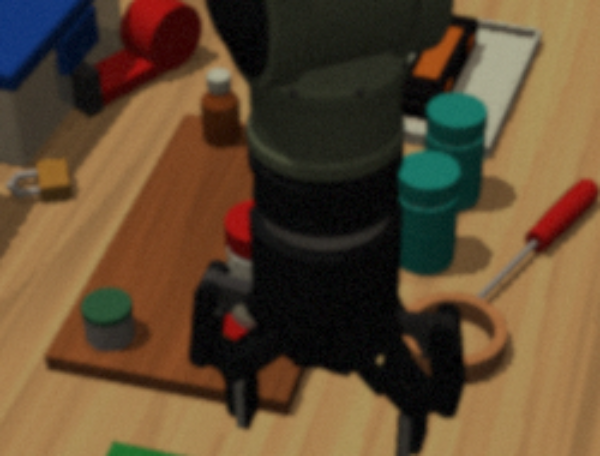

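The top view shows each lid over its own disc, red (135,232), yellow (248,229) and blue (356,226) in the crop. The case is centred in the tray, and the bottle (at (415,92) in the crop) is untouched. The side view is blocked by the hand. I let the arm settle and hand in.

Call:
servo_tool --moves '[0, 0, 0, 0, 0, 0, 0, 0, 0, 0, 0, 0, 0, 0, 0, 0, 0, 0, 0, 0]'

```text
clock: 53.55
tcp_pos: [0.3606, 0.3852, 0.2444]
orientation: [[0.0, 0.002, 1.0], [0.0, 1.0, -0.002], [-1.0, 0.0, 0.0]]
contact_force: [0.7, -0.3, -0.6]
finger_gap: 0.0851
```

```bash
python3 - <<'E'
from plant import *
print(close_job())
E
```

```text
the job is handed in; nothing more can be done
None
```

The job is done in the order asked and handed in at 53.6 s of the 134 s allowed. All three jars were parked on the green mat, the case was laid in the tray, and then each jar went back onto the disc of its own lid's colour.

- **Case:** the wrist camera put its centre within about 1 mm of the tray's, and the two lengthwise directions agreed within 0.2°.
- **Jars:** each was released within about 1 mm of its disc's centre, judging by the gripper position. A disc leaves 12 mm to spare all round. The final top view shows each lid over its own colour. I lowered each jar slowly until it touched, and the wrist force reading was 17 N at most.
- **Bottle:** the amber bottle, the tin and the turquoise jars were not touched and look unmoved.

**Checks that failed or disagreed:**
- The last side picture was mostly blocked by the robot's hand, so that the jars stand upright at the end rests on the top view and the gentle releases.
- The two cameras disagreed by 2–3 mm in x. They also differed by about 3–4 mm in y for the tray, where I set the case down about 1 mm from the close-up (wrist-camera) reading.

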